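Park the rolling pin in its vee stand

ROBOT

A 7-joint arm with a two-finger parallel gripper is mounted at the origin on a cart in front of the work surface, level with it; the furniture and walls round the work are solid. World frame = base frame: x ahead of the robot, y to its left, z up, the work surface at z = 0. Lengths are in m, angles in rad, forces in N, time in s.
With the tool pointing down it reaches from about 0.4 to 0.9 m from the base axis. Payload 5.5 kg.
Tool frame: the origin (TCP) lies midway between the tips of the shut fingers; the grasp point (between the pads) lies 19 mm behind it (manip.grip_depth is the distance from the TCP to the grasp point, in m); z points along the fingers, x is the direction in which the jaws open and shut, and the axes are right-handed (so a half turn about z gives the same grasp; the last joint's range is limited). The gripper opens to 92 mm and grips with 3 to 60 N. Pads are 19 mm wide; open, the fingers measure 130 mm over their backs; the gripper's body (75 mm by 190 mm) begins 47 mm behind the grasp point.
Start: joints at [1.5, 0.501, -0.427, 1.55, 0.221, 1.138, -0.21], TCP at [0.213, -0.614, 0.227] pointing down, gripper open.
Joint ranges: [-2.88, 2.88], [-0.31, 2.03], [-1.54, 1.56], [0.2, 2.42], [-1.41, 4.55], [0.19, 2.02], [-2.57, 2.57]. Speed limits (rad/s): [2.57, 2.57, 3.14, 3.14, 3.14, 3.14, 3.14].

INTERFACE

Orientations are given as a unit quaternion [x, y, z, w].
In Python, from bench import manip, effector, viewer gives the robot as it stands. Calls block until the motion is done:
- manip.move_pose(position, orientation): joint-space move of the TCP to a pose.
- manip.servo_line(position, ori=None, vel=0.15): straight line of the TCP; ori=None keeps the orientation; vel is the mean speed in m/s.
- manip.movej(angles): joint-space move.
- effector.open_jaws() and effector.close(f_grip=None): open the fingers fully, or close them until they stop; f_grip is the grip in N (None keeps the last).
- manip.sleep(seconds).
- manip.solve_ik(position, orientation): joint angles nearest the present ones, or None.
- viewer.get_image(name): name is "side" or "top" or "wrist"; returns the picture (420x560x3 uint8, red, green, blue); there is no depth.
- viewer.get_calibration(name): a dict with "vfov" (degrees; the focal length in pixels is half the picture's height over the tangent of half this angle, whatever the lens; pixels are square), "cx", "cy" (the principal point, pixels), "eye" and "attitude" of the camera in the world. Camera axes: x right, y down, z forward; pixel columns grow to the right and rows downward; lengths in m; the calibration is good to about 2 mm. A picture is of the moment at which its call begins: read the wrist's pose just before it. get_calibration takes no time and is no camera call; for the wrist camera it gives the pose at the moment of the call.
A pose or a line that the arm cannot do raises manip.PlanningError and nothing moves.
- manip.hand_in(): hands the job in, once; it reports no verdict.
Readings, each from a call of its own:
- manip.current_clock(): time.
- manip.current_q(): joint angles.
- manip.current_joint_velocities(): joint speeds.
- manip.current_tau(): joint torques, N m.
- manip.current_tool_pos(): TCP position.
- manip.current_tcp_rot(): TCP orientation.
- manip.current_force(): force on the tool from outside, world axes, zero at the start.
- manip.current_wrist_torque(): the same for the moment, N m.
- manip.current_finger_gap(): finger opening in m.
Only numpy, scipy, OpenCV 4.12 (cv2) and the standard library are available. Lean on these libraries where they do the work, as an engineer would, in place of code of your own. Each camera call takes 0.05 s, during which the arm holds its last target.

TASK

Put the rolling pin away in its wooden stand: lay it gently across the sloping ramp, parallel to the groove and centred on the stand's width, then let go so that it rolls down and settles by itself in the vee. Once it lies still there, swing the steel keeper with the red tab over it until the rubber pad rests on the pin, and let go. Do not knock over or shift the tea tin, cup, tumbler and pepper mill.

Things in the scene. Friction and masses are not known exactly. Their poses are not given: they have to be found in the camera images.
- pin_center (a point): Centre (on the axis, half-way along) of a loose wooden rolling pin, 0.2 to 0.4 kg: barrel 140 mm long, 46 mm in diameter, with a dark handle 27 mm long and 23 mm thick at each end (200 mm over all). Its x axis is the pin's long axis; y and z turn as it rolls. It starts on the worktop, right of the stand; a room post stands between, behind x = 0.55, y = -0.13 to -0.04 m.
- stand: Light wooden rolling-pin stand, fixed; origin on the worktop under the middle of the vee. x runs along the vee groove, y in the direction the pin rolls (ramp, vee, hinge posts), z up. Base 120 mm in x, from y = -130 to +90 mm. Two dark posts, 89 mm high, at y = +63 to +87 mm, x within 29 mm of the middle, carry the keeper's hinge.
- ramp (a point): Point on the ramp's surface, midway in x, at stand y = -85 mm, height 52 mm: a good place to lay the pin (axis 23 mm above the surface). Axes as the stand's. The ramp is flat, 110 mm wide in x, and slopes down 10 degrees from its upper end (y = -130 mm, height 60 mm) to the lip of the vee (y = -30 mm, height 42 mm).
- vee (a point): Where the pin's centre lies when seated: stand x = y = 0, 44.5 mm above the worktop. Axes as the stand's. The vee is a 90 degree groove, 110 mm long, its bottom at y = 0, height 12 mm; its far side rises on as a backrest to height 67 mm at y = +55 mm.
- keeper (a joint): Angle (rad) of a steel bar, 28 mm wide, 10 mm thick; hinge axis along stand x at stand y = +75 mm, height 80 mm. 0: level over the vee, pointing to the ramp, its rubber pad (75 mm from the hinge) resting on a seated pin; 1.57: upright; 1.9: end stop, leaning away from the ramp. Starts at 1.35 to 1.75. Stiff hinge: stays where left; about 1 N at the tab moves it. With no pin it goes to -0.06.
- keeper_tab (a point): Centre of the keeper's red tab at the end of the bar, 118 mm from the hinge axis: 30 mm wide along the stand's x, 22 mm along the bar, 18 mm thick. It can be pinched across its 30 mm width from above and turns between the fingers as the bar swings. Its y axis points to the hinge. A room shelf overhangs from x = 0.6 m on, 0.32 m above the worktop.
- tea_tin: Loose green tea tin with a cream lid, 69 mm in diameter, 89 mm high; origin at the centre of its underside. To be left alone.
- espresso_cup: Loose white espresso cup with a green band, 63 x 88 x 51 mm with its handle; origin at the underside. To be left alone.
- tumbler: Loose teal glass tumbler, 68 mm in diameter, 84 mm high; origin at the centre of its underside. To be left alone.
- pepper_mill: Loose dark wooden pepper mill, 58 mm in diameter, 170 mm high, behind the stand on the left; origin at the centre of its underside. To be left alone.

How it is judged:
By the outcome, as a careful person would: the job done as asked, in the order asked, and still so for the second after the job is handed in, with the robot touching nothing.
It also fails if it takes over 64 s, if anything falls off the work surface, if the arm or the gripper's body presses on something with over 40 N, if the wrist force passes 120 N, or if a joint passes its speed limit or range.

## Working session

There is one attempt and no reset: what is moved stays moved. The work goes in short steps, each a Python script; the robot and the scene stay as the last script left them, time stands still between calls to the robot, and variables do not carry over. Pictures are saved under pics/ and viewed, and the job is handed in when it is done.

```bash
ls; mkdir -p pics
python3 - <<'E'
from bench import manip, effector, viewer
import cv2
for n in ["side","top","wrist"]:
    c=viewer.get_calibration(n); print(n,c)
    im=viewer.get_image(n); cv2.imwrite(f"pics/{n}0.png",im[:,:,::-1])
print(manip.current_clock(),manip.current_tool_pos(),manip.current_tcp_rot(),manip.grip_depth)
E
```

```text
pics
side {'vfov': 50.757434500621706, 'cx': 274.64396795862626, 'cy': 209.01352012743808, 'eye': array([-0.12713014, -1.31940295,  0.94248554]), 'attitude': array([ 0.85523964, -0.18968403,  0.10101791, -0.47157238])}
top {'vfov': 42.34261556220967, 'cx': 274.6825184970292, 'cy': 216.04206007732478, 'eye': array([ 0.05150122, -0.04508245,  2.12373987]), 'attitude': array([ 0.70403996, -0.70361986,  0.07002122, -0.06590789])}
wrist {'vfov': 69.04634387352979, 'cx': 274.62384281199553, 'cy': 210.03937223873012, 'eye': array([ 0.27687036, -0.5905734 ,  0.38233753]), 'attitude': array([ 0.80771049, -0.57506713, -0.07640196,  0.10518698])}
0.15 [ 0.21274642 -0.61363198  0.22591038] [ 8.14758490e-01 -5.79800003e-01 -5.89582814e-04 -4.59721018e-04] 0.0188
```

View pics/top0.png

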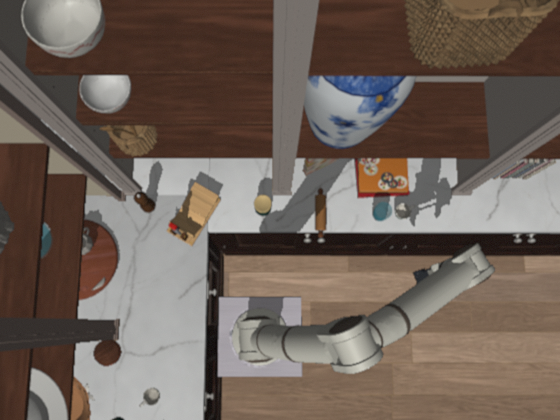

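View pics/side0.png

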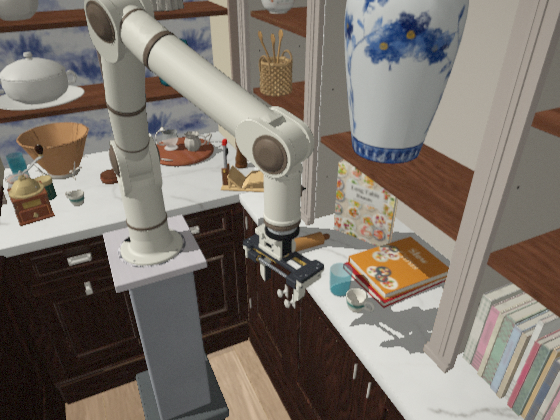

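View pics/wrist0.png

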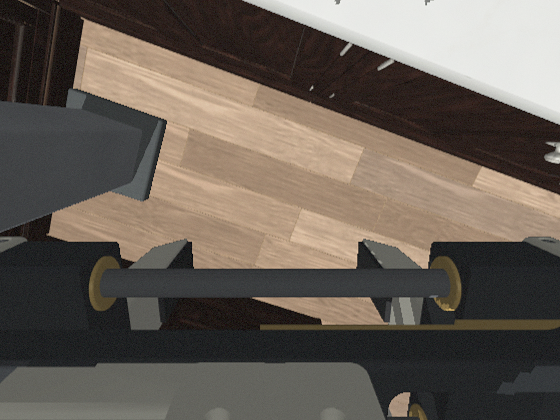

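The top view shows the stand at about (195,213) px with its red tab near (173,226), the tin at (262,204), the pin at (320,212), the tumbler at (381,210), the cup at (403,210), the mill at (145,202) and the post at about (285,150). The side view shows the same things from the right. I'll enlarge the stand and pin areas.

```bash
cat > h.py <<'E'
import numpy as np, cv2
from scipy.spatial.transform import Rotation as R
def K(c,H=420):
    f=H/2/np.tan(np.radians(c['vfov'])/2); return f
def ray(c,u,v):
    f=K(c); d=np.array([(u-c['cx'])/f,(v-c['cy'])/f,1.]); return np.array(c['eye']),R.from_quat(c['attitude']).apply(d)
def onz(c,u,v,z):
    e,d=ray(c,u,v); return e+d*(z-e[2])/d[2]
def proj(c,p):
    q=R.from_quat(c['attitude']).inv().apply(np.asarray(p)-c['eye']); f=K(c); return c['cx']+f*q[...,0]/q[...,2], c['cy']+f*q[...,1]/q[...,2]
def tri(rays):
    A=np.zeros((3,3));b=np.zeros(3)
    for e,d in rays:
        d=d/np.linalg.norm(d);P=np.eye(3)-np.outer(d,d);A+=P;b+=P@e
    x=np.linalg.solve(A,b)
    return x,[np.linalg.norm((np.eye(3)-np.outer(d,d)/(d@d))@(x-e)) for e,d in rays]
E
python3 - <<'E'
from h import *
from bench import viewer,manip
a=cv2.imread('pics/top0.png')
cv2.imwrite('pics/topz.png',cv2.resize(a[160:260,120:260],(800,571),interpolation=cv2.INTER_CUBIC))
cv2.imwrite('pics/topz2.png',cv2.resize(a[150:250,240:380],(800,571),interpolation=cv2.INTER_CUBIC))
a=cv2.imread('pics/side0.png')
cv2.imwrite('pics/sidez.png',cv2.resize(a[120:260,200:360],(800,600)[0:1]+(600,) if 0 else (686,600),interpolation=cv2.INTER_CUBIC))
c=viewer.get_calibration('top')
for u,v in [(195,213),(173,226),(262,204),(320,212),(381,210),(262,340)]: print((u,v),onz(c,u,v,0.05))
s=viewer.get_calibration('side'); print(proj(s,[[0,0,0],[0.213,-.614,.227]]),proj(c,[[0,0,0],[0.213,-.614,.227]]))
E
```

```text
(195, 213) [0.46749019 0.2533703  0.05      ]
(173, 226) [0.41596456 0.33717535 0.05      ]
(262, 204) [ 0.50372428 -0.0075661   0.05      ]
(320, 212) [ 0.4720603  -0.23412788  0.05      ]
(381, 210) [ 0.4803291  -0.47286857  0.05      ]
(262, 340) [-0.01533092 -0.00990561  0.05      ]
(array([152.06681201, 281.85465174]), array([245.72283348, 287.73071799])) (array([259.65214454, 434.22304268]), array([335.45990989, 274.69112181]))
```

View pics/topz.png

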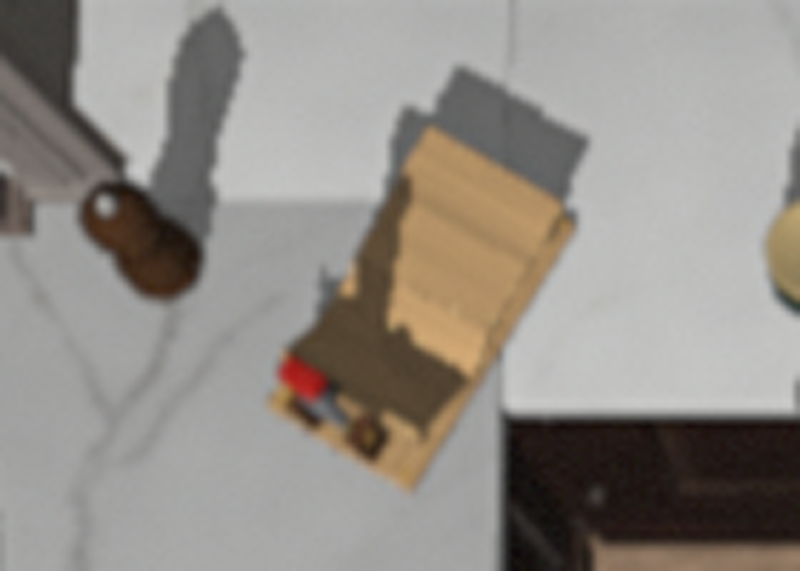

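View pics/topz2.png

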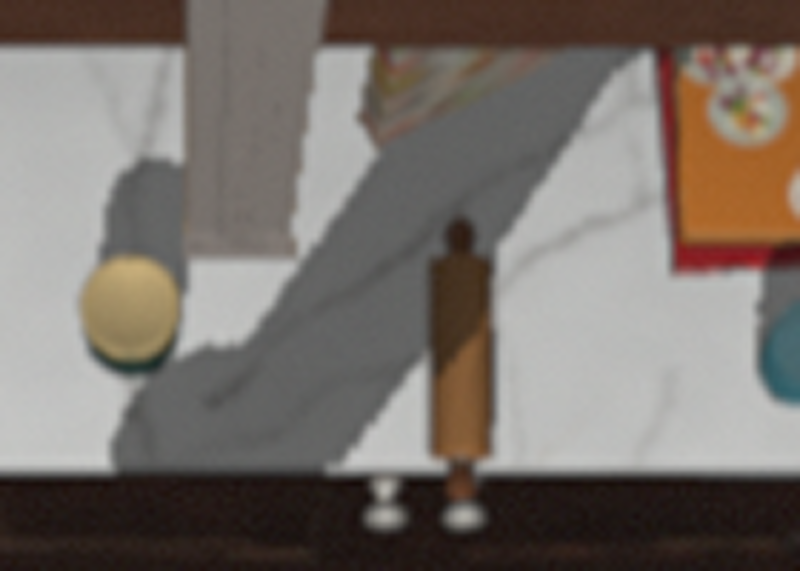

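View pics/sidez.png

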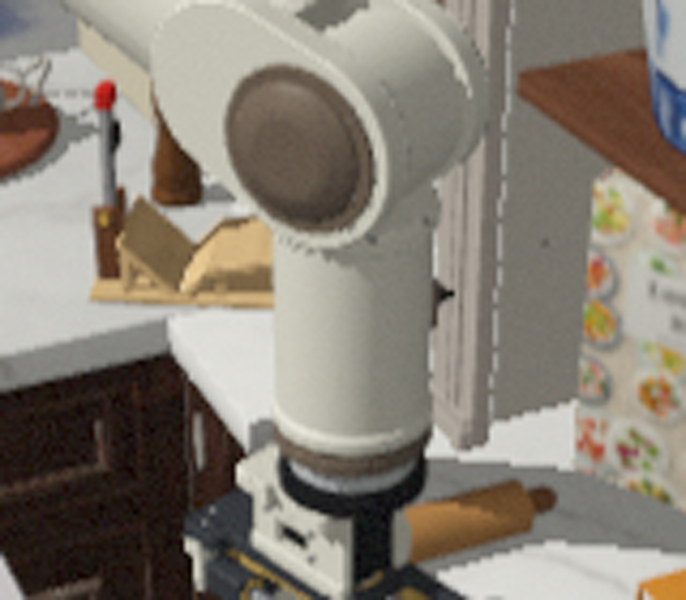

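Top zoom: the stand's ramp end is up and right at about (500,160) zoom px, the hinge posts and red tab are down and left at about (300,375), so stand +y heads roughly 150° in the world. The pin lies along world x at about (461,357) in the second zoom, with its near handle past the counter edge. Next: masks and measurements.

Run:
```python
from h import *
from bench import viewer,manip
c=viewer.get_calibration('top')
a=cv2.imread('pics/top0.png'); hsv=cv2.cvtColor(a,cv2.COLOR_BGR2HSV)
def comp(mask,box):
    m=np.zeros_like(mask);u0,v0,u1,v1=box;m[v0:v1,u0:u1]=mask[v0:v1,u0:u1]
    n,l,st,ce=cv2.connectedComponentsWithStats(m); k=1+np.argmax(st[1:,4]); return l==k,st[k],ce[k]
# pin incl. handles
m=((hsv[...,1]>90)).astype(np.uint8)*255
pm,st,ce=comp(m,(305,180,335,231)); print('pin',st,ce)
ys,xs=np.nonzero(pm)
for r in range(st[1],st[1]+st[3]):
    xx=xs[ys==r]; print(r,xx.min(),xx.max(),end='; ')
print()
sm,st,ce=comp(((hsv[...,1]>60)).astype(np.uint8)*255,(160,170,225,250)); print('stand',st,ce)
cn=max(cv2.findContours(sm.astype(np.uint8),cv2.RETR_EXTERNAL,cv2.CHAIN_APPROX_NONE)[0],key=len)
r=cv2.minAreaRect(cn); print(r,cv2.boxPoints(r))
print(cv2.approxPolyDP(cn,1.5,True).reshape(-1,2).tolist())
rm,st,ce=comp((((hsv[...,0]<8)|(hsv[...,0]>172))&(hsv[...,1]>170)&(hsv[...,2]>110)).astype(np.uint8)*255,(160,215,190,235)); print('tab',st,ce, onz(c,*ce,.198))
t=R.from_quat(manip.current_tcp_rot()); w=viewer.get_calibration('wrist')
print('cam in tool',t.inv().apply(w['eye']-manip.current_tool_pos()),(t.inv()*R.from_quat(w['attitude'])).as_rotvec(), t.as_matrix())
```

```text
pin [316 189  10  42 349] [320.28366762 211.46131805]
189 320 320; 190 319 321; 191 319 321; 192 319 321; 193 319 321; 194 319 321; 195 318 323; 196 316 324; 197 316 325; 198 316 324; 199 316 324; 200 316 324; 201 316 324; 202 316 324; 203 316 324; 204 316 324; 205 316 324; 206 316 324; 207 316 325; 208 316 325; 209 316 325; 210 316 325; 211 316 325; 212 316 325; 213 316 325; 214 316 325; 215 316 325; 216 316 325; 217 316 325; 218 316 325; 219 316 325; 220 316 325; 221 316 325; 222 316 325; 223 316 325; 224 316 325; 225 316 324; 226 316 324; 227 316 324; 228 316 324; 229 316 324; 230 319 322; 
stand [ 167  182   53   64 1702] [193.80963572 213.32432432]
((193.01394653320312, 213.24671936035156), (31.62176513671875, 57.575096130371094), 31.75948143005371) [[164.41805 229.40164]
 [194.72298 180.44754]
 [221.60985 197.0918 ]
 [191.30492 246.0459 ]]
[[196, 182], [191, 187], [177, 215], [169, 222], [167, 231], [190, 245], [219, 201], [215, 193]]
tab [170 223   7   6  31] [172.70967742 225.64516129] [0.39124971 0.31098529 0.198     ]
cam in tool [-0.00095275 -0.06816201 -0.1565542 ] [-0.26080006 -0.00079386  0.00069321] [[ 3.27663218e-01 -9.44794492e-01 -4.27642712e-04]
 [-9.44793408e-01 -3.27663491e-01  1.43280344e-03]
 [-1.49382770e-03 -6.54429706e-05 -9.99998882e-01]]
```

```bash
cat >> h.py <<'E'
def quat(psi,tilt=0.):
    # tool z down, jaw x axis at heading psi
    x=np.array([np.cos(psi),np.sin(psi),0]); z=np.array([0,0,-1.]); y=np.cross(z,x)
    return (R.from_matrix(np.c_[x,y,z])*R.from_euler('y',tilt)).as_quat()
CT=np.array([-0.00095,-0.06816,-0.15655]); CR=R.from_rotvec([-0.2608,-0.0008,0.0007])
def wcal(w,p,q):
    t=R.from_quat(q); d=dict(w); d['eye']=np.asarray(p)+t.apply(CT); d['attitude']=(t*CR).as_quat(); return d
E
python3 - <<'E'
from h import *
from bench import viewer,manip
c=viewer.get_calibration('top');w=viewer.get_calibration('wrist')
p=onz(c,320.4,212.4,.023);print('pin',p, onz(c,320,189.5,.023)-onz(c,320,195,.023), onz(c,320,195,.023)-onz(c,320,229.7,.023))
for nm,u,v,h in [('tin',262,204,.089),('tum',381,210,.084),('cup',403,210,.05),('mill',145,202,.1)]: print(nm,onz(c,u,v,h))
for u,v in [(167,231),(190,245),(219,201),(164.4,229.4),(191.3,246),(221.6,197)]: print(onz(c,u+.0,v,.005))
for dx in (0,-.05,-.1):
  for z in (.15,.25):
    q=quat(-np.pi/2); pp=[p[0]+dx,p[1],z]; d=wcal(w,pp,q)
    print(dx,z,np.round(proj(d,[p,p+[.1,0,0],p-[.1,0,0]])).tolist(), manip.solve_ik(pp,q) is not None)
q=quat(-np.pi/2)
print(manip.solve_ik([p[0],p[1],.012],q),manip.solve_ik([p[0],p[1],.2],q))
E
```

```text
pin [ 0.47592393 -0.2381461   0.023     ] [ 0.02251429 -0.0003595   0.        ] [ 0.14000072 -0.00223551  0.        ]
tin [ 0.49521951 -0.00827165  0.089     ]
tum [ 0.47329825 -0.4658548   0.084     ]
cup [ 0.4804359  -0.55900461  0.05      ]
mill [0.5000474  0.43803955 0.1       ]
[0.40377249 0.3684554  0.005     ]
[0.34801711 0.27589861 0.005     ]
[0.5255927  0.16529767 0.005     ]
[0.41017839 0.3789764  0.005     ]
[0.34405361 0.2706689  0.005     ]
[0.54202173 0.15521051 0.005     ]
0 0.15 [[276.0, 276.0, 276.0], [202.0, 91.0, 296.0]] True
0 0.25 [[276.0, 276.0, 276.0], [184.0, 101.0, 257.0]] True
-0.05 0.15 [[276.0, 276.0, 276.0], [149.0, 26.0, 251.0]] True
-0.05 0.25 [[276.0, 276.0, 276.0], [144.0, 55.0, 222.0]] True
-0.1 0.15 [[276.0, 276.0, 276.0], [91.0, -45.0, 202.0]] True
-0.1 0.25 [[276.0, 276.0, 276.0], [101.0, 5.0, 184.0]] True
[ 0.78304501  0.62560536 -0.46145812  1.97758679  0.45201527  0.63969447
 -1.5423744 ] [ 0.92145395  0.34903039 -0.6152984   1.86914645  0.237318    0.99661232
 -1.36627329]
```

Run:
```python
from h import *
from bench import viewer,manip
q=quat(-np.pi/2)
manip.move_pose([.45,-.238,.2],q)
w=viewer.get_calibration('wrist'); im=viewer.get_image('wrist'); cv2.imwrite('pics/w1.png',im[:,:,::-1]); np.save('w1.npy',w,allow_pickle=True)
im=viewer.get_image('side'); cv2.imwrite('pics/s1.png',im[:,:,::-1])
print(manip.current_clock(),manip.current_tool_pos(),proj(w,np.array([.476,-.238,.023])))
```

```text
1.8833 [ 0.44971901 -0.23933052  0.19999355] (np.float64(274.0687715215574), np.float64(168.045299312603))
```

View pics/w1.png

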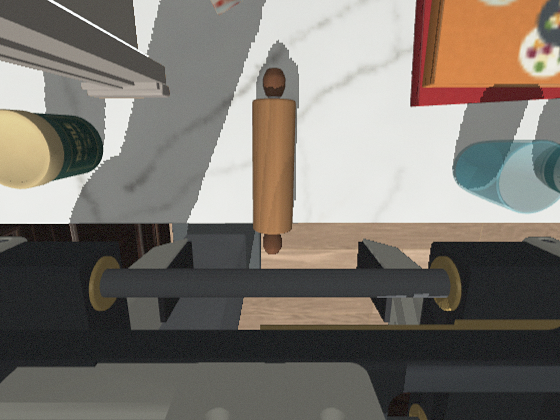

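View pics/s1.png

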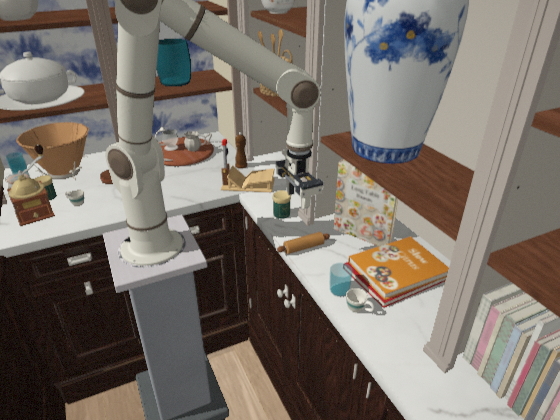

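The wrist view shows the barrel from about row 99 to row 233, columns 253–295, axis almost vertical in the picture. The side view shows the stand, tin and pin unobstructed. I'll compute the pin from this, and the stand and tab from side plus top.

Run:
```python
from h import *
from bench import viewer
w=np.load('w1.npy',allow_pickle=True).item()
a=cv2.imread('pics/w1.png');hsv=cv2.cvtColor(a,cv2.COLOR_BGR2HSV)
m=((hsv[...,1]>90)&(hsv[...,0]<25))[:222]; mm=np.zeros((420,560),np.uint8);mm[60:222,230:320]=m[60:222,230:320]*255
L=[];
for r in range(68,222,6):
    xx=np.nonzero(mm[r])[0]; L.append((r,xx.min(),xx.max(),(xx.min()+xx.max()+1)/2) if len(xx) else None)
print(L)
P=lambda u,v,z=.023:onz(w,u,v,z)
for r,lo,hi,mid in [x for x in L if x and 110<x[0]<215]: print(r,P(mid,r+.5).round(4),(P(hi+1,r+.5)-P(lo,r+.5)).round(4)[1])
print('far barrel',P(273.5,99),P(273.5,99,.046),'near',P(273,233),P(273,233,.046),'handle ends',P(274,67.5),P(272.5,254))
b=cv2.imread('pics/s1.png')
cv2.imwrite('pics/s1z.png',cv2.resize(b[125:205,210:290],(600,600),interpolation=cv2.INTER_CUBIC))
```

```text
[(68, np.int64(272), np.int64(276), np.float64(274.5)), (74, np.int64(265), np.int64(282), np.float64(274.0)), (80, np.int64(264), np.int64(284), np.float64(274.5)), (86, np.int64(264), np.int64(284), np.float64(274.5)), (92, np.int64(266), np.int64(282), np.float64(274.5)), None, (104, np.int64(253), np.int64(295), np.float64(274.5)), (110, np.int64(253), np.int64(294), np.float64(274.0)), (116, np.int64(253), np.int64(294), np.float64(274.0)), (122, np.int64(253), np.int64(294), np.float64(274.0)), (128, np.int64(253), np.int64(294), np.float64(274.0)), (134, np.int64(253), np.int64(294), np.float64(274.0)), (140, np.int64(253), np.int64(294), np.float64(274.0)), (146, np.int64(253), np.int64(293), np.float64(273.5)), (152, np.int64(253), np.int64(293), np.float64(273.5)), (158, np.int64(253), np.int64(293), np.float64(273.5)), (164, np.int64(253), np.int64(293), np.float64(273.5)), (170, np.int64(253), np.int64(293), np.float64(273.5)), (176, np.int64(253), np.int64(293), np.float64(273.5)), (182, np.int64(253), np.int64(292), np.float64(273.0)), (188, np.int64(253), np.int64(292)
[... 502 characters left out ...]
91 -0.2375  0.023 ] -0.0439
152 [ 0.4927 -0.2374  0.023 ] -0.0442
158 [ 0.4863 -0.2374  0.023 ] -0.0444
164 [ 0.4799 -0.2374  0.023 ] -0.0446
170 [ 0.4733 -0.2374  0.023 ] -0.0448
176 [ 0.4667 -0.2373  0.023 ] -0.0451
182 [ 0.4601 -0.2368  0.023 ] -0.0442
188 [ 0.4533 -0.2367  0.023 ] -0.0444
194 [ 0.4465 -0.2367  0.023 ] -0.0446
200 [ 0.4397 -0.2373  0.023 ] -0.0437
206 [ 0.4327 -0.2372  0.023 ] -0.044
212 [ 0.4257 -0.2366  0.023 ] -0.0431
far barrel [ 0.54706944 -0.23761923  0.023     ] [ 0.54504243 -0.23769963  0.046     ] near [ 0.40114819 -0.23654974  0.023     ] [ 0.40918093 -0.23670387  0.046     ] handle ends [ 0.57695555 -0.23822293  0.023     ] [ 0.37505657 -0.2358625   0.023     ]
```

View pics/s1z.png

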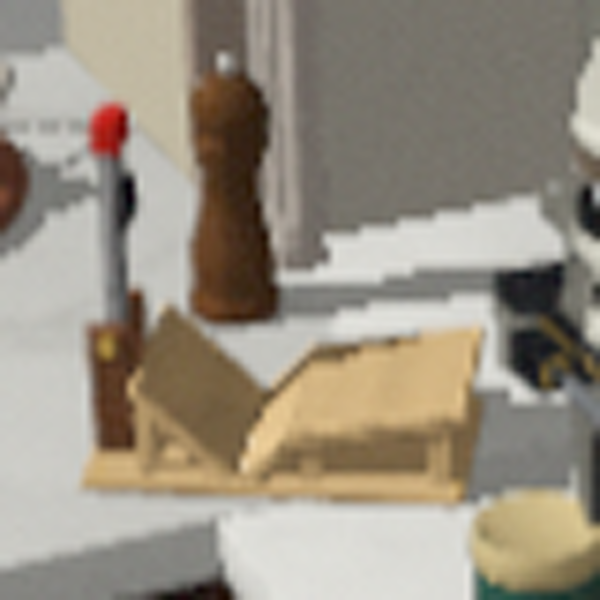

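Run:
```python
from h import *
from bench import viewer,manip,effector
q=quat(-np.pi/2-.013)
manip.move_pose([.476,-.2374,.10],q)
print(manip.current_tool_pos())
manip.servo_line([.476,-.2374,.0115],q,vel=.12)
print(manip.current_tool_pos(),manip.current_force())
effector.close(f_grip=22)
print(manip.current_tool_pos(),manip.current_force(),manip.current_finger_gap())
manip.servo_line([.476,-.2374,.06],q,vel=.08)
w=viewer.get_calibration('wrist');im=viewer.get_image('wrist'); cv2.imwrite('pics/w2.png',im[:,:,::-1]); np.save('w2.npy',w,allow_pickle=True)
print(manip.current_clock(),manip.current_tool_pos(),manip.current_force(),manip.current_wrist_torque(),manip.current_finger_gap())
```

```text
[ 0.47565549 -0.23724074  0.09984778]
[ 0.47673063 -0.23765437  0.01229228] [0.37806779 0.58095607 0.19137198]
[ 0.47597495 -0.23743732  0.01148739] [ 0.59349247 -0.31073769  0.15253531] 0.04558823862464531
4.8667 [ 0.47554099 -0.23738007  0.05971283] [ 0.19945561 -0.64285636 -3.1747527 ] [ 0.05290932  0.06952149 -0.00880977] 0.044993981812508035
```

View pics/w2.png

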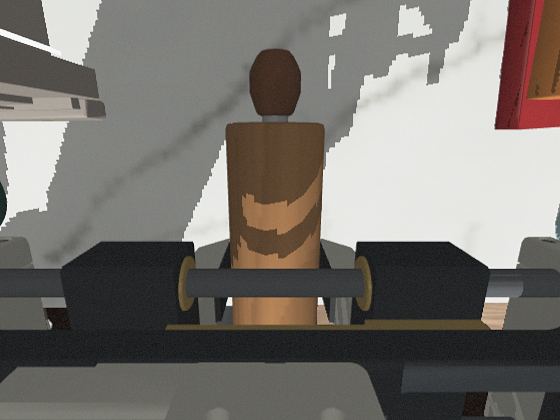

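Run:
```python
from h import *
from bench import viewer,manip
w=np.load('w2.npy',allow_pickle=True).item()
t=np.array([.4757,-.2374,.0597+.0115])
for d in ([.07,0,.023],[.07,0,0],[.1,0,0],[.1,0,.008],[.1,0,-.0115]): print(d,proj(w,t+d))
c=viewer.get_calibration('top'); s=viewer.get_calibration('side')
# stand from side zoom, scale 7.5, offset 210,125
S=lambda u,v:(210+u/7.5-.43,125+v/7.5-.43)
T=lambda u,v:(120+u*140/800-.41,160+v*100/571-.41)
tab=tri([ray(s,*S(109,128)),ray(c,*T(305,378))]);print('tab',tab)
for n,uvs,uvt in [('base post-right',(85,488),(412,490)),('base ramp-right',(462,500),(575,228)),('ramp top right',(462,408),(565,212)),('ramp top left',(482,330),(430,128))]:
    print(n,tri([ray(s,*S(*uvs)),ray(c,*T(*uvt))]),onz(c,*T(*uvt),.0))
```

```text
[0.07, 0, 0.023] (np.float64(273.4593160079691), np.float64(122.96862269733012))
[0.07, 0, 0] (np.float64(273.67171173903563), np.float64(123.83771393818826))
[0.1, 0, 0] (np.float64(272.6427859854642), np.float64(51.85574527070793))
[0.1, 0, 0.008] (np.float64(272.5090169265828), np.float64(47.099736650287866))
[0.1, 0, -0.0115] (np.float64(272.80979842583866), np.float64(57.793684976501396))
tab (array([0.39062483, 0.30961545, 0.20002042]), [np.float64(0.00026308424160756904), np.float64(0.0002630842416076566)])
base post-right (array([0.34754091, 0.26936171, 0.0027459 ]), [np.float64(0.0008240725842677631), np.float64(0.0008240725842678329)]) [0.34711395 0.26994644 0.        ]
base ramp-right (array([0.53296139, 0.16006336, 0.00571029]), [np.float64(0.0014895362843388594), np.float64(0.0014895362843387815)]) [0.53280052 0.16104213 0.        ]
ramp top right (array([0.53244375, 0.16101568, 0.06378074]), [np.float64(0.002990964763707284), np.float64(0.002990964763707331)]) [0.54432424 0.16828793 0.        ]
ramp top left (array([0.59116538, 0.25651973, 0.05564013]), [np.float64(0.0005696177717377276), np.float64(0.0005696177717373781)]) [0.60511106 0.2648005  0.        ]
```

The pin is held centred: the far barrel edge (row 123) and the handle end (row 49) match the prediction. The stand corners and tab agree across views within 3 mm: heading about 59°, origin about (0.452,0.275). I'll carry the pin in front of the post and look at the stand from beside it.

Run:
```python
from h import *
from bench import viewer,manip,effector
q=quat(-np.pi/2-.013)
manip.servo_line([.43,-.2374,.20],q,vel=.2)
manip.servo_line([.405,-.13,.24],quat(-np.radians(85)),vel=.25)
manip.servo_line([.41,.06,.25],quat(-np.radians(58)),vel=.25)
manip.sleep(.2)
w=viewer.get_calibration('wrist');im=viewer.get_image('wrist'); cv2.imwrite('pics/w3.png',im[:,:,::-1]); np.save('w3.npy',w,allow_pickle=True)
im=viewer.get_image('top'); cv2.imwrite('pics/t3.png',im[:,:,::-1])
print(manip.current_clock(),manip.current_tool_pos(),manip.current_q(),manip.current_finger_gap())
```

```text
7.575 [0.41003773 0.05896416 0.24990431] [ 0.74721765  0.06534327 -0.97534829  2.06223946  0.06272054  1.04378883
 -1.27329308] 0.045385474366579616
```

View pics/w3.png

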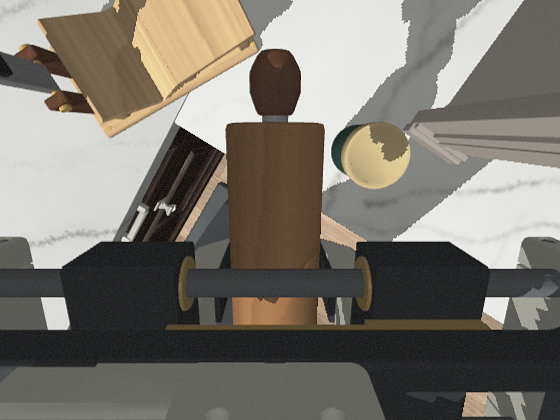

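View pics/t3.png

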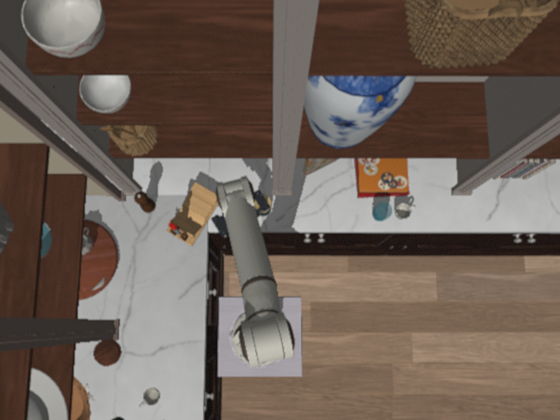

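The wrist view shows the stand upper left: right base edge from about (105,137) to (258,45), vee right end near (165,98), tin at (372,155). Zooming in on it.

Run:
```python
from h import *
a=cv2.imread('pics/w3.png'); cv2.imwrite('pics/w3z.png',cv2.resize(a[0:150,0:270],(800,444),interpolation=cv2.INTER_CUBIC))
```

```text
(no output)
```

View pics/w3z.png

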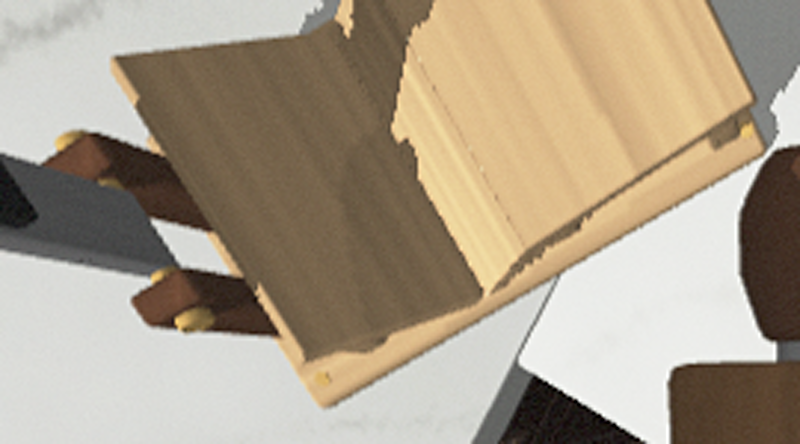

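```bash
cat > fit.py <<'E'
from h import *
from scipy.optimize import least_squares
def fit2d(P,S):
    P=np.array(P);S=np.array(S)
    f=lambda x:(R.from_euler('z',x[2]).apply(np.c_[S,np.zeros(len(S))])[:,:2]+x[:2]-P).ravel()
    r=least_squares(f,[.45,.275,1.03]); return r.x,r.fun.reshape(-1,2)
E
python3 - <<'E'
from fit import *
w=np.load('w3.npy',allow_pickle=True).item()
k=270/800
pts=[((754,104),(-55,-130,60)),((523,248),(-55,-30,42)),((484,297),(-55,0,12)),((305,360),(-55,55,67)),((113,58),(55,55,67))]
P=[onz(w,u*k-.33,v*k-.33,s[2]/1000)[:2] for (u,v),s in pts]
x,res=fit2d(P,[np.array(s[:2])/1000 for _,s in pts])
print(x,np.degrees(x[2]),(res*1000).round(1))
ex=np.array([np.cos(x[2]),np.sin(x[2])]);ey=np.array([-ex[1],ex[0]])
for (u,v) in [(325,406),(762,152)]:
    p=onz(w,u*k-.33,v*k-.33,.005)[:2]-x[:2]; print(p@ex,p@ey)
tab=np.array([.3906,.3096])-x[:2]; print('tab',tab@ex,tab@ey)
E
```

```text
[0.45224759 0.27558993 1.03482844] 59.29130223636564 [[ 1.2 -0.1]
 [-1.  -1.4]
 [-0.1 -0.9]
 [-0.2  0.5]
 [ 0.1  1.9]]
-0.05820722037345127 0.08734452936679757
-0.057764168145331224 -0.12729226944124272
tab -0.0022407911825914548 0.07037107847942982
```

The fit from five known corners leaves residuals under 2 mm: origin (0.4522,0.2756), heading 59.3°. Base corners come out at 58/87/127 mm against the expected 60/90/130. Now I'll lay the pin on the ramp with a slight tool tilt, stepping down until the force shows contact.

```bash
cat >> h.py <<'E'
O=np.array([.4522,.2756,0]);TH=1.0348
EX=np.array([np.cos(TH),np.sin(TH),0]);EY=np.array([-EX[1],EX[0],0])
def st(x,y,z): return O+EX*x+EY*y+np.array([0,0,z])
E
python3 - <<'E'
from h import *
from bench import viewer,manip,effector
q=quat(TH-np.pi/2,np.radians(6)); zt=R.from_quat(q).apply([0,0,1])
def tcp(y,z): return st(0,y,z)+zt*.0115   # pin axis at stand (y,z)
for p in [tcp(-.081,.13),tcp(-.081,.0747)]: print(p,manip.solve_ik(p,q))
manip.servo_line(tcp(-.081,.135),q,vel=.15)
manip.servo_line(tcp(-.081,.083),q,vel=.08)
manip.sleep(.2)
f0=np.mean([manip.current_force()[2] for _ in range(3)]); print(f0,manip.current_tool_pos()-tcp(-.081,.083),manip.current_clock())
z=.083
while z>.069:
    z-=.001; manip.servo_line(tcp(-.081,z),q,vel=.02)
    f=manip.current_force()[2]; print(round(z,4),round(f,2),end='; ')
    if f-f0>2.0: break
print(manip.current_force(),manip.current_tool_pos(),manip.current_clock())
w=viewer.get_calibration('wrist');im=viewer.get_image('wrist'); cv2.imwrite('pics/w4.png',im[:,:,::-1]); np.save('w4.npy',w,allow_pickle=True)
im=viewer.get_image('side'); cv2.imwrite('pics/s4.png',cv2.resize(im[120:230,190:340,::-1],(750,550),interpolation=cv2.INTER_CUBIC))
E
```

```text
[0.52287408 0.23361957 0.118563  ] [ 0.27561996  0.70736726 -1.08715786  1.87832882  0.85871302  1.03945483
 -1.72863035]
[0.52287408 0.23361957 0.063263  ] [ 0.24189775  0.7950571  -1.04168217  1.90527524  0.97224512  0.98557481
 -1.81304066]
-3.189641475203303 [0.00042007 0.00022383 0.00058115] 10.3417
0.082 -3.44; 0.081 -2.23; 0.08 -2.79; 0.079 -4.15; 0.078 -3.89; 0.077 -3.45; 0.076 -3.75; 0.075 -3.11; 0.074 -1.66; 0.073 7.1; [-3.55921789 -0.92918402  7.09702853] [0.52304952 0.23373899 0.06263182] 12.8417
```

View pics/w4.png

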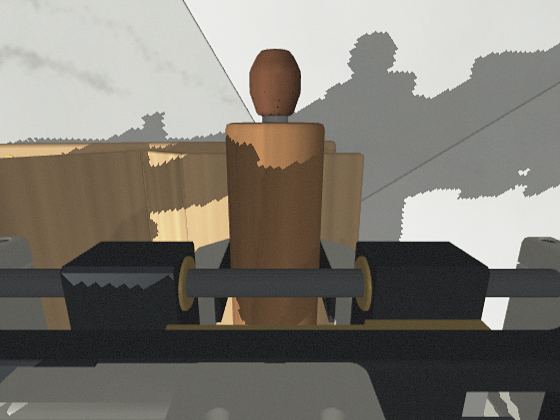

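View pics/s4.png

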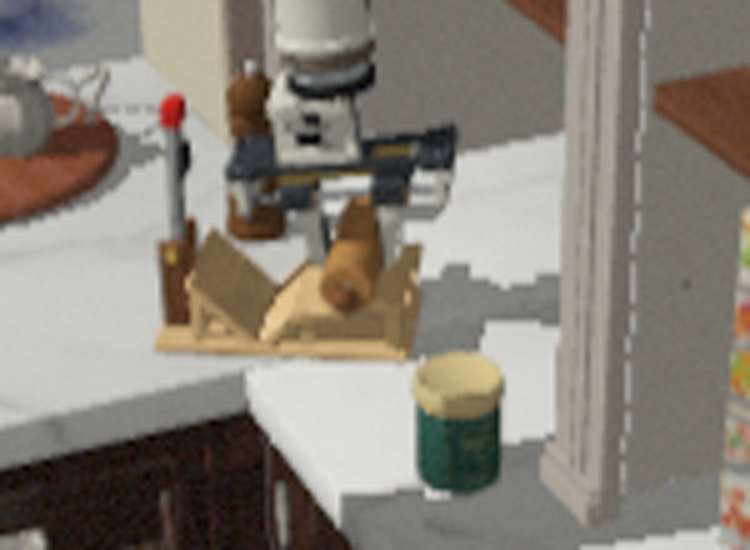

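Run:
```python
from h import *
from bench import viewer,manip,effector
w=np.load('w4.npy',allow_pickle=True).item()
for p in [(.055,-.13,.06),(.055,-.03,.042),(.055,0,.012),(.07,-.081,.097)]: print(p,proj(w,st(*p)))
q=quat(TH-np.pi/2,np.radians(6)); zt=R.from_quat(q).apply([0,0,1])
def tcp(y,z): return st(0,y,z)+zt*.0115
manip.servo_line(tcp(-.081,.0738),q,vel=.02)
print(manip.current_force())
effector.open_jaws()
print(manip.current_finger_gap(),manip.current_force(),manip.current_clock())
im=viewer.get_image('wrist'); cv2.imwrite('pics/w5.png',im[:,:,::-1])
im=viewer.get_image('side'); cv2.imwrite('pics/s5.png',cv2.resize(im[120:230,190:340,::-1],(750,550),interpolation=cv2.INTER_CUBIC))
```

```text
(0.055, -0.13, 0.06) (np.float64(366.39656887821195), np.float64(156.22778870196484))
(0.055, -0.03, 0.042) (np.float64(180.10881762953613), np.float64(155.2184447074122))
(0.055, 0, 0.012) (np.float64(141.02221654112097), np.float64(151.75146409028437))
(0.07, -0.081, 0.097) (np.float64(284.9550554479959), np.float64(126.56378867110472))
[-1.11808663 -1.12943791  2.7081954 ]
0.0916904632477321 [ 0.02820196 -0.28064141 -0.97246673] 14.0917
```

View pics/w5.png

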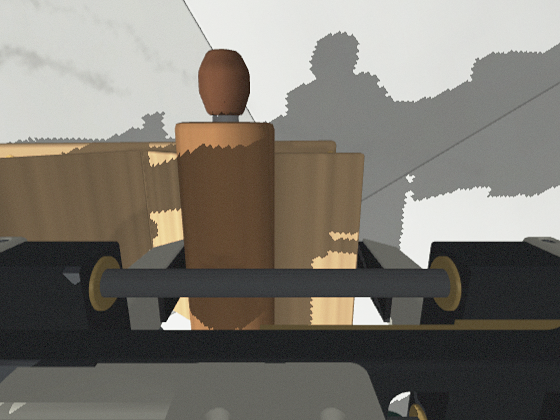

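View pics/s5.png

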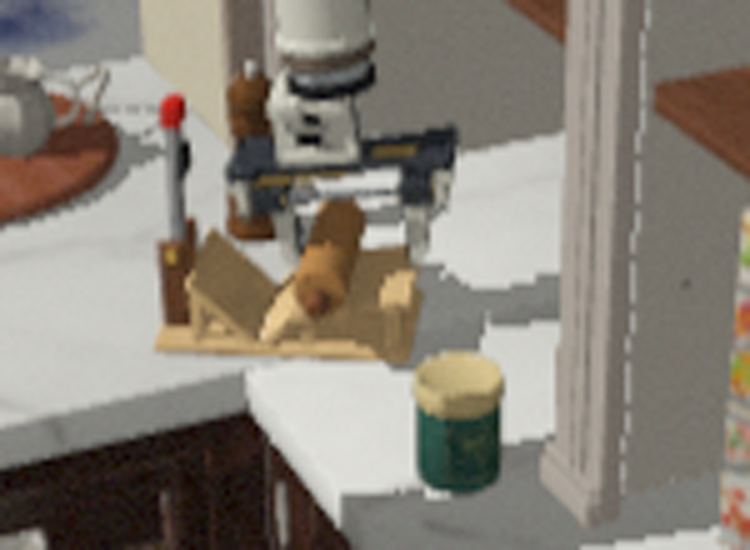

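The pin rests against the downhill finger, still parallel to the groove (barrel columns 176–274), as I expected. I'll now raise the fingers quickly so that it rolls free.

Run:
```python
from h import *
from bench import viewer,manip,effector
q=quat(TH-np.pi/2,np.radians(6)); zt=R.from_quat(q).apply([0,0,1])
def tcp(y,z): return st(0,y,z)+zt*.0115
manip.servo_line(tcp(-.081,.0738)-zt*.075,q,vel=.25)
print(manip.current_force(),manip.current_clock(),manip.current_tool_pos())
manip.sleep(.6)
w=viewer.get_calibration('wrist');im=viewer.get_image('wrist'); cv2.imwrite('pics/w6.png',im[:,:,::-1]); np.save('w6.npy',w,allow_pickle=True)
im=viewer.get_image('side'); cv2.imwrite('pics/s6.png',cv2.resize(im[120:230,190:340,::-1],(750,550),interpolation=cv2.INTER_CUBIC))
```

```text
[-0.14947238 -0.45452964 -0.81689023] 14.6417 [0.516872   0.2377233  0.13815255]
```

View pics/w6.png

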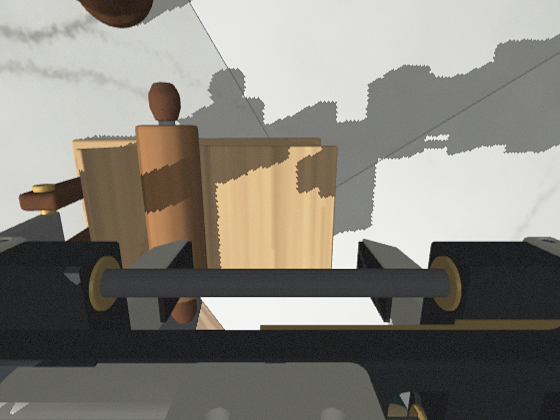

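View pics/s6.png

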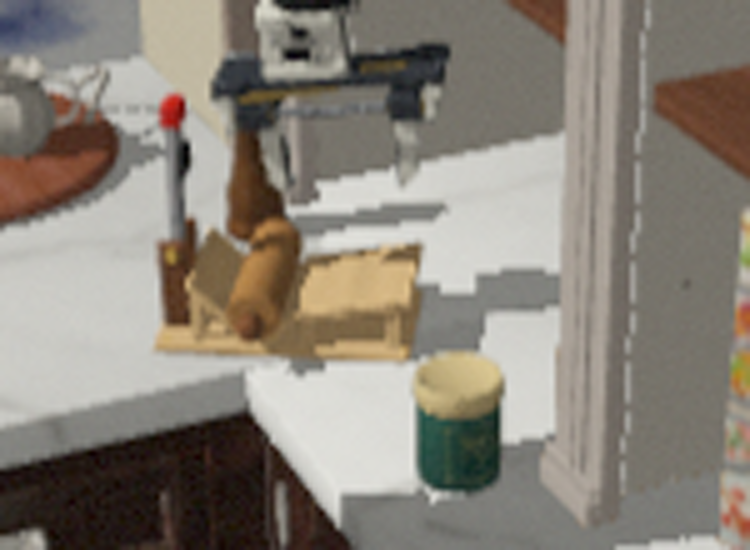

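The pin has settled in the vee: barrel columns 137–199 in the wrist view, touching both faces in the side view. I'll check its centring numerically and test IK along the keeper arc.

Run:
```python
from h import *
from bench import viewer,manip,effector
w=np.load('w6.npy',allow_pickle=True).item()
for p in [(.07,0,.0675),(.07,-.02,.056),(.07,.02,.056),(.1,0,.0445),(.1,0,.056),(.055,.055,.067)]: print(p,proj(w,st(*p)))
for nm,psi in [('TH',TH),('TH+pi',TH+np.pi)]:
    q=quat(psi); print(nm)
    for th in (1.53,1.2,.8,.4,0):
        s=manip.solve_ik(st(-.001,.075-.118*np.cos(th),.08+.118*np.sin(th)-.012),q); print(th,None if s is None else s.round(2))
    for p in [(-.12,-.03,.25),(0,.0,.26),(0,.07,.25)]:
        s=manip.solve_ik(st(*p),q); print(p,None if s is None else s.round(2))
print(manip.current_q().round(2))
```

```text
(0.07, 0, 0.0675) (np.float64(159.3348686643922), np.float64(127.23909278985353))
(0.07, -0.02, 0.056) (np.float64(191.63300527869325), np.float64(127.29879337558208))
(0.07, 0.02, 0.056) (np.float64(134.73780584241788), np.float64(127.31801689047926))
(0.1, 0, 0.0445) (np.float64(163.43082587293208), np.float64(85.13280484476333))
(0.1, 0, 0.056) (np.float64(159.38583781057557), np.float64(82.88241532598958))
(0.055, 0.055, 0.067) (np.float64(78.76881999975546), np.float64(149.95907102326754))
TH
1.53 [ 0.29  0.64 -1.35  1.95  0.7   1.15 -0.31]
1.2 [ 0.33  0.68 -1.33  1.92  0.73  1.15 -0.25]
0.8 [ 0.34  0.73 -1.28  1.9   0.78  1.13 -0.21]
0.4 [ 0.33  0.8  -1.22  1.89  0.85  1.1  -0.2 ]
0 [ 0.3   0.86 -1.15  1.9   0.93  1.04 -0.23]
(-0.12, -0.03, 0.25) [ 0.83  0.45 -1.52  1.99  0.49  1.17  0.14]
(0, 0.0, 0.26) [ 0.42  0.61 -1.4   1.8   0.62  1.29 -0.11]
(0, 0.07, 0.25) [ 0.35  0.57 -1.43  1.88  0.6   1.24 -0.23]
TH+pi
1.53 [-1.48  0.36  0.91  2.   -0.35  0.95 -2.5 ]
1.2 [-1.22  0.34  0.68  1.97 -0.27  0.92 -2.51]
0.8 [-0.96  0.38  0.46  1.94 -0.21  0.87 -2.5 ]
0.4 [-0.73  0.43  0.24  1.93 -0.14  0.8  -2.53]
0 [-0.71  0.51  0.24  1.94 -0.18  0.71 -2.48]
(-0.12, -0.03, 0.25) [-0.43  0.07  0.01  2.02 -0.    1.04 -2.53]
(0, 0.0, 0.26) [-1.17  0.26  0.68  1.85 -0.18  1.1  -2.53]
(0, 0.07, 0.25) [-1.67  0.32  1.14  1.93 -0.33  1.1  -2.5 ]
[ 0.15  0.56 -0.89  1.88  0.66  0.95 -1.59]
```

Run:
```python
from h import *
from bench import viewer,manip,effector
manip.servo_line(st(-.03,-.03,.25),quat(TH-np.pi/2),vel=.2)
manip.move_pose(st(0,.0,.255),quat(TH))
manip.sleep(.15)
w=viewer.get_calibration('wrist');im=viewer.get_image('wrist'); cv2.imwrite('pics/w7.png',im[:,:,::-1]); np.save('w7.npy',w,allow_pickle=True)
print(manip.current_clock(),manip.current_tool_pos(),proj(w,np.array([.3906,.3096,.2])))
```

```text
17.475 [0.45222188 0.27546485 0.25491498] (np.float64(271.5945760754373), np.float64(129.02070093938204))
```

View pics/w7.png

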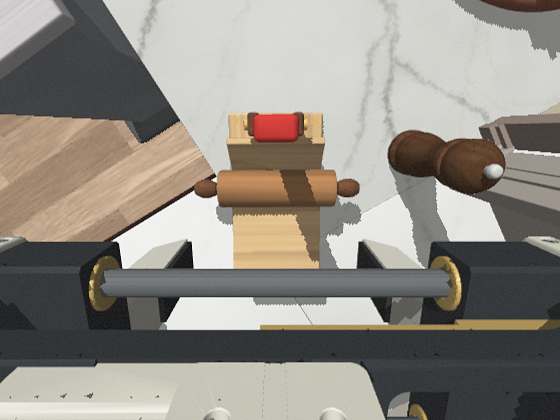

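The tab spans columns 252–300, rows 113–142, centred at (276,128). It was predicted at (272,129), so it is on the stand's mid-line at y≈70 mm (θ≈1.53). The pin is centred and undisturbed. I'll pinch the tab.

Run:
```python
from h import *
from bench import viewer,manip,effector
q=quat(TH)
manip.servo_line(st(0,.0704,.25),q,vel=.15)
manip.servo_line(st(0,.0704,.187),q,vel=.1)
print(manip.current_force())
effector.close(f_grip=12)
print(manip.current_finger_gap(),manip.current_force(),manip.current_clock())
im=viewer.get_image('side'); cv2.imwrite('pics/s8.png',cv2.resize(im[120:230,190:340,::-1],(750,550),interpolation=cv2.INTER_CUBIC))
im=viewer.get_image('wrist'); cv2.imwrite('pics/w8.png',im[:,:,::-1])
```

```text
[ 1.46217883 -0.16121687  0.33154819]
0.030080927696791274 [ 1.65305516  2.11726844 -1.86879704] 19.8583
```

View pics/s8.png

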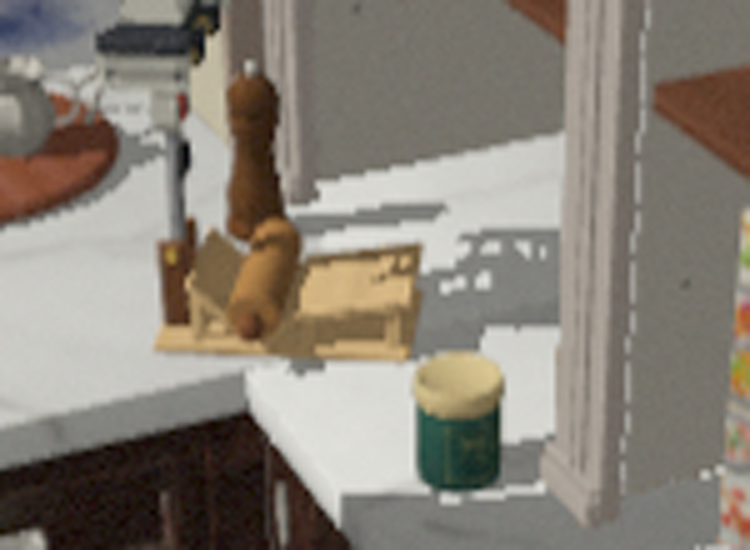

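View pics/w8.png

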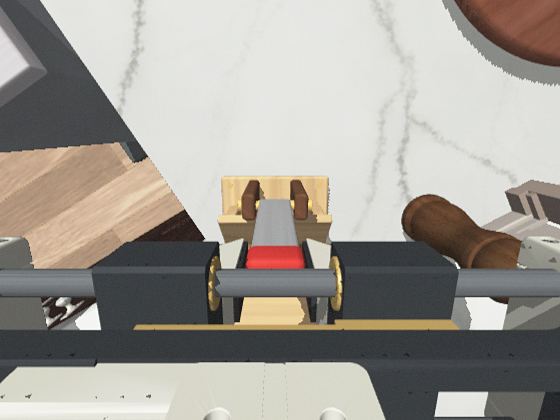

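The gap reads 30.1 mm, so the tab is held. Swinging the keeper along the arc while watching forces.

Run:
```python
from h import *
from bench import viewer,manip,effector
q=quat(TH)
def P(th): return st(0,.075-.118*np.cos(th),.08+.118*np.sin(th)-.0115)
def rep(th):
    f=manip.current_force(); print(round(th,3),'Fx %.1f Fy %.1f Fz %.1f'%(f@EX,f@EY,f[2]),round(manip.current_finger_gap(),4),round(manip.current_clock(),2)); return f
for th in np.linspace(1.53,.12,15)[1:]:
    manip.servo_line(P(th),q,vel=.07); f=rep(th)
    if np.linalg.norm(f)>15: print('STOP');break
im=viewer.get_image('side'); cv2.imwrite('pics/s9.png',cv2.resize(im[120:230,190:340,::-1],(750,550),interpolation=cv2.INTER_CUBIC))
```

```text
1.429 Fx 3.5 Fy -1.3 Fz 1.4 0.0298 20.28
1.329 Fx 4.9 Fy -1.5 Fz 2.5 0.0303 20.6
1.228 Fx 5.1 Fy -2.2 Fz 0.4 0.0297 20.92
1.127 Fx 7.2 Fy -1.5 Fz -0.3 0.0297 21.23
1.026 Fx 6.6 Fy -1.4 Fz -0.5 0.0299 21.55
0.926 Fx 6.3 Fy -2.1 Fz -1.3 0.0299 21.87
0.825 Fx 7.2 Fy -2.2 Fz -0.8 0.0299 22.18
0.724 Fx 7.9 Fy -1.8 Fz -0.5 0.0298 22.5
0.624 Fx 7.2 Fy -1.8 Fz -0.9 0.0302 22.82
0.523 Fx 9.2 Fy -1.9 Fz 0.1 0.0298 23.13
0.422 Fx 8.5 Fy -2.8 Fz -1.0 0.0297 23.45
0.321 Fx 8.7 Fy -2.5 Fz -1.2 0.0299 23.77
0.221 Fx 8.4 Fy -3.4 Fz -1.2 0.03 24.08
0.12 Fx 8.8 Fy -3.4 Fz -0.7 0.0299 24.4
```

View pics/s9.png

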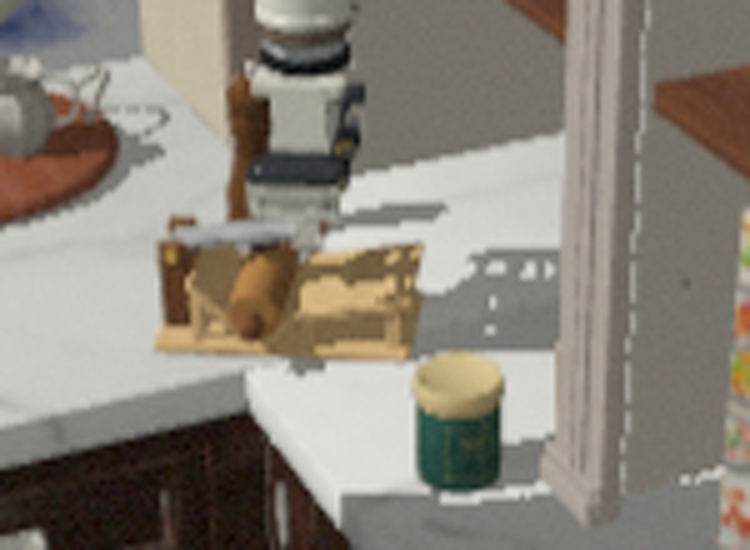

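Run:
```python
from h import *
from bench import viewer,manip,effector
q=quat(TH)
def P(th,x): return st(x,.075-.118*np.cos(th),.08+.118*np.sin(th)-.0115)
def rep(th):
    f=np.mean([manip.current_force() for _ in range(3)],0); print(round(th,3),'Fx %.1f Fy %.1f Fz %.1f'%(f@EX,f@EY,f[2]),round(manip.current_finger_gap(),4),round(manip.current_clock(),2)); return f
manip.servo_line(P(.10,.001),q,vel=.03); f=rep(.10)
th=.10; base=f[2]
while th>-.045:
    th-=.01; manip.servo_line(P(th,.0015),q,vel=.03); f=rep(th)
    if f[2]-base>5: break
im=viewer.get_image('side'); cv2.imwrite('pics/s10.png',cv2.resize(im[120:230,190:340,::-1],(750,550),interpolation=cv2.INTER_CUBIC))
```

```text
0.1 Fx 7.1 Fy -2.7 Fz -0.7 0.0302 24.7
0.09 Fx 5.8 Fy -3.8 Fz 0.3 0.0298 24.95
0.08 Fx 6.2 Fy -3.7 Fz 0.7 0.03 25.2
0.07 Fx 6.0 Fy -3.5 Fz 0.0 0.03 25.45
0.06 Fx 5.0 Fy -2.9 Fz 0.2 0.03 25.7
0.05 Fx 5.8 Fy -3.9 Fz -0.1 0.0301 25.95
0.04 Fx 6.0 Fy -2.3 Fz -0.0 0.0301 26.2
0.03 Fx 5.7 Fy -2.6 Fz -0.0 0.0301 26.45
0.02 Fx 6.0 Fy -3.7 Fz -0.7 0.0301 26.7
0.01 Fx 5.9 Fy -2.9 Fz 0.2 0.03 26.95
0.0 Fx 6.3 Fy -3.0 Fz -0.3 0.0295 27.2
-0.01 Fx 5.4 Fy -3.3 Fz -0.0 0.0298 27.45
-0.02 Fx 4.1 Fy -2.9 Fz -0.5 0.03 27.7
-0.03 Fx 5.4 Fy -3.5 Fz -0.1 0.0299 27.95
-0.04 Fx 3.8 Fy -3.4 Fz 3.0 0.0296 28.2
-0.05 Fx 1.8 Fy -3.5 Fz 8.4 0.03 28.45
```

View pics/s10.png

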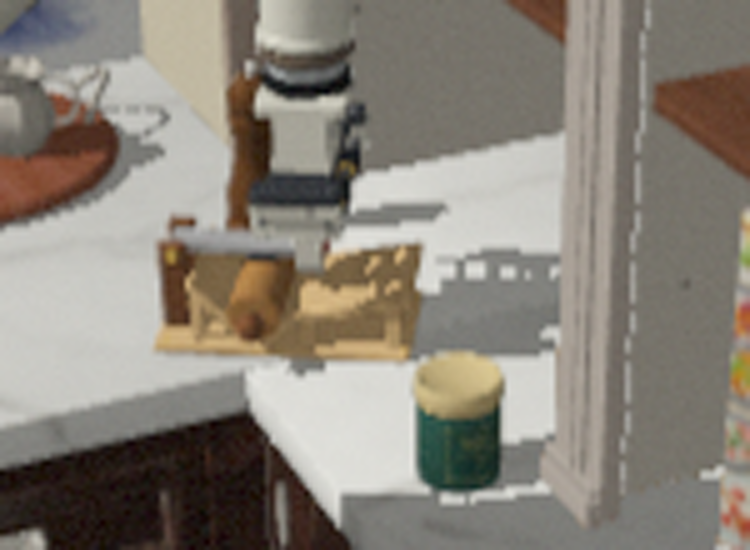

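Contact shows as a rise in Fz from 0 to 8 N, and the side picture shows the pad on the pin at about (268,250). Releasing, retreating straight up and checking.

Run:
```python
from h import *
from bench import viewer,manip,effector
q=quat(TH)
effector.open_jaws(); print(manip.current_finger_gap(),manip.current_force(),manip.current_tool_pos())
p=manip.current_tool_pos()
manip.servo_line([p[0],p[1],.16],q,vel=.12)
manip.servo_line(st(-.02,-.10,.20),q,vel=.15)
manip.sleep(.3)
w=viewer.get_calibration('wrist');im=viewer.get_image('wrist'); cv2.imwrite('pics/w11.png',im[:,:,::-1]); np.save('w11.npy',w,allow_pickle=True)
im=viewer.get_image('side'); cv2.imwrite('pics/s11r.png',im[:,:,::-1]);cv2.imwrite('pics/s11.png',cv2.resize(im[120:230,190:340,::-1],(750,550),interpolation=cv2.INTER_CUBIC))
print(manip.current_clock())
for n,c in (('w',w),('s',viewer.get_calibration('side'))):
  for p in [(-.1,0,.0445),(.1,0,.0445),(0,-.043,.08),(0,-.043,.073),(0,-.043,.089)]: print(n,p,np.round(proj(c,st(*p)),1))
```

```text
0.09182716902859642 [ 0.09831748 -0.92226667 -0.33747594] [0.48984722 0.25501496 0.06264155]
31.5833
w (-0.1, 0, 0.0445) [191.5  98. ]
w (0.1, 0, 0.0445) [399.2  98.2]
w (0, -0.043, 0.08) [297.2 145.7]
w (0, -0.043, 0.073) [296.6 145.2]
w (0, -0.043, 0.089) [297.9 146.2]
s (-0.1, 0, 0.0445) [238.6 186.8]
s (0.1, 0, 0.0445) [246.2 165. ]
s (0, -0.043, 0.08) [252.2 168.5]
s (0, -0.043, 0.073) [252.3 170. ]
s (0, -0.043, 0.089) [252.1 166.6]
```

View pics/w11.png

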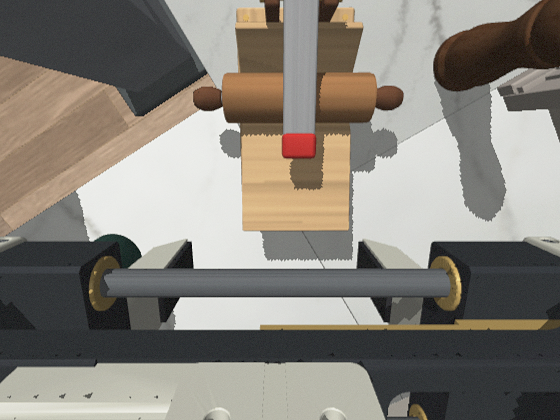

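View pics/s11.png

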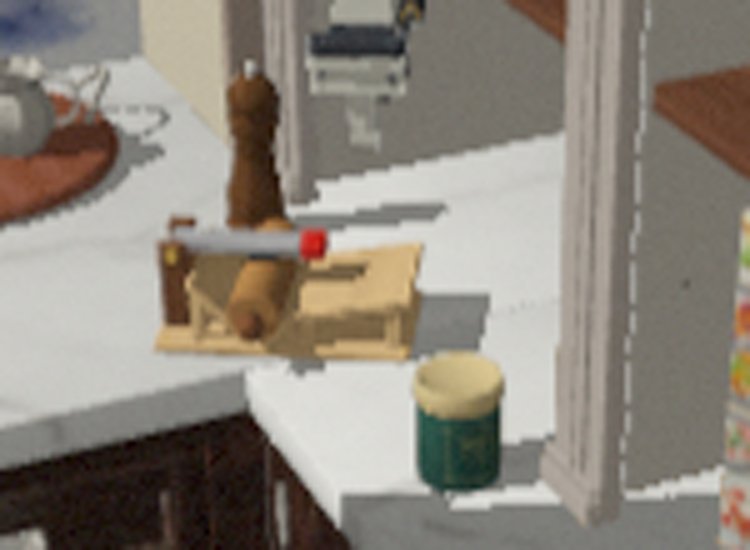

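The tab's centre in the side view is at (252.4,168.4) against (252.2,168.5) predicted for keeper angle 0. In the wrist view the handle ends at columns 193/403, the ramp edges at 243/352 and the tab at 299 give mid-lines within 1–2 px. Last, I'll compare the other objects with earlier pictures and hand in.

Run:
```python
from h import *
from bench import viewer,manip
a=cv2.imread('pics/s1.png').astype(int);b=viewer.get_image('side')[:,:,::-1].astype(int)
prev=cv2.imread('pics/s11r.png').astype(int)
d=lambda x,y,u0,v0,u1,v1: round(np.abs(x-y)[v0:v1,u0:u1].mean(),2)
print('tin',d(a,b,270,188,292,220),'tumbler+cup',d(a,b,325,260,378,315),'mill',d(a,b,233,132,250,168),'stand now vs 0.3s ago',d(prev,b,220,160,276,195))
t0=cv2.imread('pics/top0.png').astype(int);t=viewer.get_image('top')[:,:,::-1].astype(int)
print('top tum/cup',d(t0,t,370,198,415,222),'mill',d(t0,t,134,190,156,213))
print(manip.current_joint_velocities().round(4),manip.current_force().round(2),manip.current_clock())
print(manip.hand_in())
```

```text
tin 8.96 tumbler+cup 1.42 mill 8.55 stand now vs 0.3s ago 1.62
top tum/cup 13.12 mill 5.15
[ 0.0043 -0.0005  0.0002 -0.0031 -0.0007  0.0027  0.0007] [ 0.69 -0.57 -0.15] 31.6833
the job is handed in; nothing more can be done
None
```

Run:
```python
from h import *
for nm,(u0,v0,u1,v1) in dict(tin=(262,183,300,225),mill=(228,128,255,172),tumcup=(320,255,382,318)).items():
    x=[cv2.cvtColor(cv2.imread(f),cv2.COLOR_BGR2GRAY)[v0:v1,u0:u1].astype(np.float32) for f in('pics/s1.png','pics/s11r.png')]
    print(nm,cv2.phaseCorrelate(x[0],x[1]))
a=cv2.imread('pics/s1.png');b=cv2.imread('pics/s11r.png')
cv2.imwrite('pics/cmp.png',cv2.resize(np.hstack([a[120:320,220:390],b[120:320,220:390]]),(800,470)))
```

```text
tin ((0.2805941015600055, 0.759204544870002), 0.7137740082210965)
mill ((0.7433527657612107, 0.34374392839993106), 0.6057154178619385)
tumcup ((0.007839826307971975, -0.0004194891929074629), 1.0102977543720044)
```

View pics/cmp.png

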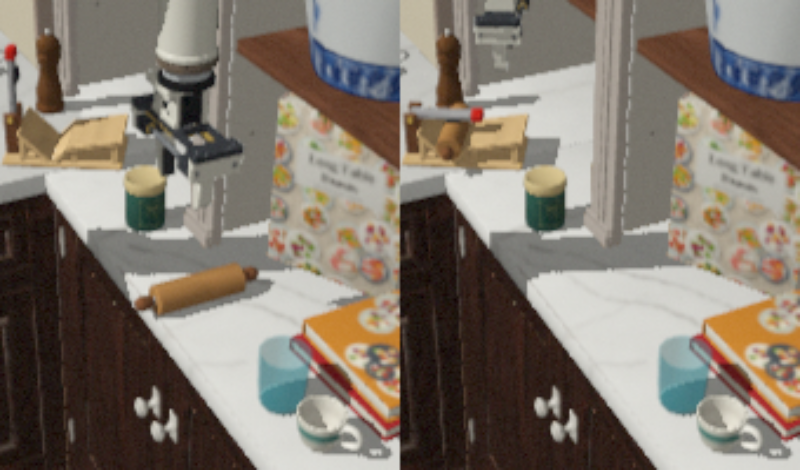

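The rolling pin is in its stand with the keeper closed over it. I handed the job in at 31.7 s; no verdict is reported.

**What I did:** I gripped the pin at its middle and carried it in front of the post. I lowered it onto the ramp in 1 mm steps until the force showed contact; the last step overshot to about 10 N net, and I eased that off before opening. When the jaws opened, the pin came to rest against the downhill finger, still parallel to the groove. It rolled into the vee once I raised the fingers. I then pinched the red tab, swung the keeper over until the force rose to about 8 N, let go and backed away.

**Last checks:**
- **Keeper:** the tab in the side view is within 0.3 px of where angle 0 puts it. The arm's planned arc read about -0.04 at contact, which I put down to a few millimetres' offset in the grip.
- **Pin:** it lies in the vee, with the mid-lines of pin, ramp and tab agreeing within 1–2 mm.
- **Gripper:** it was clear of everything, with about 1 N (noise) on the wrist.
- **Tumbler and cup:** unmoved in the side view (0.01 px).
- **Tin and mill:** both still standing. The side view gives shifts of 0.3–0.8 px, but these are weak matches because the arm and its shadows, and for the mill the swung keeper, changed around them. They look unmoved by eye.

**Check that disagreed:** the top-view picture difference over the tumbler and cup was large (13 grey levels). I did not save that picture, so I could not trace the cause. I suspect changed shadows, because the side view shows no movement.

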